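# Set up the carton coder for a batch

### The job

Get the coding stand ready for the next batch: move the round jar left standing in its bed into the shallow grey tray, and lay every white medicine carton flat across the bed, between its rails and its two jaws. Then slide the jaw shut until the cartons touch one another and the fixed jaw, press firmly for a moment so that the row is really squeezed, leave the jaw shut, and only then pull the selector rod out to its middle click. Leave the other jars and tools on the desk alone.

Things in the scene. Friction and masses are not known exactly. Their poses are not given: they have to be found in the camera images.
- stand: Coding stand, fixed. Origin on the desk under the bed's centre; y along the bed, x away from the robot. Base plate x -75..125, y -300..200 mm, 20 mm thick; its top is the bed floor. Rails 12 mm high along the bed, inner faces at x -62 and 62 mm. White selector housing x -60..60, y -290..-190, top z 100 mm. Black coding head x 75..121, y -110..10, top z 60 mm.
- fixed_jaw_face (a point): The fixed jaw; origin at the centre of its flat face (100 mm wide, top at z 65 mm), which looks to the stand's +y; axes as the stand's.
- jaw (a joint): Travel of the sliding jaw in m: 0 = fully open (face 320 mm from the fixed jaw), grows as it closes, at most 0.26. Needs about 2 N to slide and stays where it is left.
- jaw_face (a point): The steel plate of the sliding jaw; origin at the centre of its flat face (95 mm wide, top at z 64 mm), which looks to the stand's -y; moves with the jaw, axes as the stand's. The jaw is 16 mm thick behind it.
- jaw_tab (a point): Where to take the sliding jaw: a point 17 mm under the top of a black upright tab on it, 34 mm long in x and 14 mm thick in y, standing from z 62 to 104 mm.
- rod (a joint): Travel of the selector rod in m: 0 = pushed in, 0.02 = middle click, 0.04 = fully out. It slides along the stand's -x (towards the robot) and a spring detent of about 5 N draws it to the nearest click: let go between 12 and 28 mm it runs to the middle one.
- rod_knob (a point): Centre of the black round knob on the rod's end: 28 mm across, 30 mm long along the stand's x, at z 65 mm; its rear end is 30 mm in front of the housing when pushed in. Axes as the stand's.
- jar: White round lidded jar, 60 mm across, 62 mm high, 0.12 kg, standing in the bed at the start. Origin at the centre of its underside.
- tray: Shallow grey open tray fixed on the desk, outside 130 (x) by 170 (y) by 35 mm high, walls and floor 5 mm. Origin at the centre of its underside.
- carton0: White medicine carton, 100 mm long (its x), 36 mm wide (its y), 44 mm high; under 0.25 kg. Lies on the desk at the start, may be absent. Origin at the centre of its underside.
- carton0_mid (a point): The middle of carton0, 22 mm above its origin; same axes.
- carton1: White medicine carton, 100 mm long (its x), 40 mm wide (its y), 44 mm high; under 0.25 kg. Lies on the desk at the start, may be absent. Origin at the centre of its underside.
- carton1_mid (a point): The middle of carton1, 22 mm above its origin; same axes.
- carton2: White medicine carton, 100 mm long (its x), 44 mm wide (its y), 44 mm high; under 0.25 kg. Lies on the desk at the start, may be absent. Origin at the centre of its underside.
- carton2_mid (a point): The middle of carton2, 22 mm above its origin; same axes.
- carton3: White medicine carton, 100 mm long (its x), 48 mm wide (its y), 44 mm high; under 0.25 kg. Lies on the desk at the start, may be absent. Origin at the centre of its underside.
- carton3_mid (a point): The middle of carton3, 22 mm above its origin; same axes.
- pill_jar: Bystander: tall white jar with red cap, 84 mm across, 110 mm high. Leave alone.
- syrup: Bystander: amber bottle, 60 mm across, 130 mm high. Leave alone.
- spatula: Bystander: spatula 170 mm long, lying flat on the desk. Leave alone.
There are look-alikes about, which are no part of the job. What is shaped like the carton3 but black or red is not meant.

How it is judged (in metres and radians):
On the way, in this order (a step that is already met when the one before it is completed fails the run):
1. the jar is in the tray and every carton lies in the bed between the jaws (x of carton0_mid in the frame of stand between -0.02 and 0.02 m and z of carton0_mid in the frame of stand between 0.03 and 0.055 m and y of each of carton0_mid, carton1_mid, carton2_mid, carton3_mid in the frame of fixed_jaw_face above 0.012 m and y of each of carton0_mid, carton1_mid, carton2_mid, carton3_mid in the frame of jaw_face below -0.012 m and angle between the x axis of each of carton0, carton1, carton2, carton3 and the x axis of stand, either way round below 0.2 rad and x of carton1_mid in the frame of stand between -0.02 and 0.02 m and z of carton1_mid in the frame of stand between 0.03 and 0.055 m and x of carton2_mid in the frame of stand between -0.02 and 0.02 m and z of carton2_mid in the frame of stand between 0.03 and 0.055 m and x of carton3_mid in the frame of stand between -0.02 and 0.02 m and z of carton3_mid in the frame of stand between 0.03 and 0.055 m and x of jar in the frame of tray between -0.06 and 0.06 m and y of jar in the frame of tray between -0.08 and 0.08 m and height (world z) of jar below 0.06 m), for 0.2 s.
2. the jaw is slid shut: a carton is pressed with over 2 N by the sliding jaw and one by the fixed jaw, all cartons in the bed (x of carton0_mid in the frame of stand between -0.02 and 0.02 m and z of carton0_mid in the frame of stand between 0.03 and 0.055 m and y of each of carton0_mid, carton1_mid, carton2_mid, carton3_mid in the frame of fixed_jaw_face above 0.012 m and y of each of carton0_mid, carton1_mid, carton2_mid, carton3_mid in the frame of jaw_face below -0.012 m and angle between the x axis of each of carton0, carton1, carton2, carton3 and the x axis of stand, either way round below 0.2 rad and x of carton1_mid in the frame of stand between -0.02 and 0.02 m and z of carton1_mid in the frame of stand between 0.03 and 0.055 m and x of carton2_mid in the frame of stand between -0.02 and 0.02 m and z of carton2_mid in the frame of stand between 0.03 and 0.055 m and x of carton3_mid in the frame of stand between -0.02 and 0.02 m and z of carton3_mid in the frame of stand between 0.03 and 0.055 m and (contact force between jaw_c0 and carton0 above 2 N or contact force between jaw_c0 and carton1 above 2 N or contact force between jaw_c0 and carton2 above 2 N or contact force between jaw_c0 and carton3 above 2 N) and (contact force between stand_c5 and carton0 above 2 N or contact force between stand_c5 and carton1 above 2 N or contact force between stand_c5 and carton2 above 2 N or contact force between stand_c5 and carton3 above 2 N) and y of any of carton0_mid, carton1_mid, carton2_mid, carton3_mid in the frame of jaw_face above -0.028 m and y of any of carton0_mid, carton1_mid, carton2_mid, carton3_mid in the frame of fixed_jaw_face below 0.028 m), for 0.02 s.
3. the rod is at its middle click (value of joint rod between 0.016 and 0.024 m), for 0.3 s.
At the end, for the whole second after the job is handed in: Every carton lies flat in the bed between the jaws, crosswise (within 0.2 rad and 20 mm of the bed's centre line); each jaw has a carton against its face (middle within 28 mm of the face); the jar is in the tray; the rod is within 4 mm of its middle click; all at rest and let go (all of step 1 and all of step 3 and y of any of carton0_mid, carton1_mid, carton2_mid, carton3_mid in the frame of jaw_face above -0.028 m and y of any of carton0_mid, carton1_mid, carton2_mid, carton3_mid in the frame of fixed_jaw_face below 0.028 m and linear speed of each of carton0, carton1, carton2, carton3, jar below 0.02 m/s); the robot touches nothing.
It fails at once if the red-capped jar is disturbed (moved over 30 mm) (distance of pill_jar from where it was at the start of the episode above 0.03 m).
It fails at once if the amber bottle is disturbed (moved over 30 mm) (distance of syrup from where it was at the start of the episode above 0.03 m).
It fails at once if the spatula is disturbed (moved over 30 mm) (distance of spatula from where it was at the start of the episode above 0.03 m).
Of carton0, carton1, carton2, carton3 only 3 to 4 are there at a start; the rules pass over those that are not, and their reading is None.
At some moment in a run one of carton0, carton1, carton2, carton3, jar may be knocked a few centimetres aside while the robot is not near it.
Once in a run the grip may slacken for a moment while it holds something.
It also fails if it takes over 200 s, if anything falls off the work surface, if the arm or the gripper's body presses on something with over 40 N, if the wrist force passes 120 N, or if a joint passes its speed limit or range.

### The arm

A 6-joint arm with a two-finger parallel gripper is mounted at the origin on the work surface. World frame = base frame: x ahead of the robot, y to its left, z up, the work surface at z = 0. Lengths are in mm, angles in rad, forces in N, time in s.
With the tool pointing down it reaches from about 225 to 875 mm from the base axis. Payload 3.4 kg.
Tool frame: the origin (TCP) lies midway between the tips of the shut fingers; the grasp point (between the pads) lies 19 mm behind it; z points along the fingers, y is the line along which they close (so a half turn about z gives the same grasp; the last joint's range is limited). The gripper opens to 85 mm and grips with 20 to 120 N. Pads are 22 mm wide; open, the fingers measure 114 mm over their backs; the gripper's body (76 mm by 85 mm) begins 54 mm behind the grasp point. The pads swing forward as they close: fully open they stand 13 mm farther back than shut.
Start: joints at [-1.404, 0.276, 1.505, -0, 1.361, -0.121], TCP at [163.208, -551.385, 231.328] pointing down, gripper open.
Joint ranges: [-2.89, 2.89], [-0.75, 2.08], [0.22, 2.7], [-1.18, 4.32], [0.11, 2.71], [-2.7, 2.7]. Speed limits (rad/s): [2.57, 2.57, 3.14, 3.14, 3.14, 3.14].

### API

Orientations are given as a rotation vector (axis times angle).
In Python, from station import r gives the robot as it stands.
- The arm moves only by the shell command python3 -m jog 'ROWS'. ROWS is JSON, a list of rows, each a list of 3 entries, a list of its own where there are three numbers: the turn, a rotation vector about the tool's x, y, z in degrees, then the shift along the tool's x, y, z in cm, then the finger opening in cm, from 0 to 8.54. A call has 1 to 10 rows; each row shifts and turns the commanded pose from where the row before left it, along the tool's axes as they then stand; what a row does not reach is not made up. A row lasts 1/12 s, in which the tool goes at most 41.7 mm and 7.16 degrees, less where a joint would pass 70% of its speed; a pose out of reach is approached as far as the arm can. A call is refused whole if a number of a shift passes 4.17 or a number of a turn 7.16, either way. A call with a gripper value outside its range is refused whole. The fingers move at their own pace and stop on an object; the grip force is fixed at half the most. Time passes only in rows, so rows that do not move let the fingers close. It gives the time, the measured TCP pose, the force, the opening and the grip force at its end, in the units of the state.
- r.read_state(): the state, without advancing time (a new reading comes with each control period).
- r.grab_frame(name): name is "scene" or "top" or "wrist"; returns a dict with "image" (384x512x3 uint8, blue, green, red), "fx", "fy", "cx", "cy" (pixels), "D" ([k1, k2, p1, p2, k3] as OpenCV has them; the pictures are not rectified), "eye" and "rotation" of the camera in the world. Camera axes: x right, y up, looking along -z (the intrinsics and any distortion apply to the point x, -y, -z); pixel columns grow to the right and rows downward; lengths in mm; the calibration is good to about 2 mm. A picture is of the moment at which its call begins. There is no depth.
- r.close_job(): hands the job in; it is judged then, once.
The state is a dict: "t": time; "joints": joint angles; "joint_vel": joint speeds; "joint_torque": joint torques, N m; "tool_pos": TCP position; "tool_rot": TCP orientation; "contact_force": force on the tool from outside, world axes, zero at the start; "moment": the same for the moment, N m; "gripper_width": finger opening in mm; "gripper_force": force on a finger pad.
Only numpy, scipy, OpenCV 4.12 (cv2) and the standard library are available. Lean on these libraries where they do the work, as an engineer would, in place of code of your own. Each camera call takes 0.05 s, during which the arm holds its last target. There are 200 camera calls.

## Working session

There is one attempt and no reset: what is moved stays moved. The work goes in short steps, Python scripts to look and compute and a shell command to move; the robot and the scene stay as the last step left them, time stands still between calls to the robot, and variables do not carry over. Pictures are saved under pics/ and viewed, at most 14 in all, crops included, and the job is handed in when it is done.

```bash
ls; mkdir -p pics; cat > h.py <<'E'
import numpy as np,cv2
from station import r
from scipy.spatial.transform import Rotation as R
def grab(cam,fn=None):
    f=r.grab_frame(cam)
    if fn: cv2.imwrite(fn,f["image"])
    return f
def ray(f,uv):
    K=np.array([[f["fx"],0,f["cx"]],[0,f["fy"],f["cy"]],[0,0,1.]])
    p=cv2.undistortPoints(np.array(uv,float).reshape(-1,1,2),K,np.array(f["D"],float)).reshape(-1,2)
    d=np.c_[p[:,0],-p[:,1],-np.ones(len(p))]
    return d@rot(f).T
def rot(f):
    q=np.array(f["rotation"],float)
    return q if q.shape==(3,3) else R.from_rotvec(q).as_matrix()
def at(f,uv,z):
    d=ray(f,uv);e=np.array(f["eye"],float);z=np.broadcast_to(z,len(d))
    return e+d*((z-e[2])/d[:,2])[:,None]
def proj(f,P):
    K=np.array([[f["fx"],0,f["cx"]],[0,f["fy"],f["cy"]],[0,0,1.]])
    c=(np.atleast_2d(P)-np.array(f["eye"]))@rot(f); c=c*[1,-1,-1]
    return cv2.projectPoints(c,np.zeros(3),np.zeros(3),K,np.array(f["D"],float))[0].reshape(-1,2)
def st():
    s=r.read_state();T=R.from_rotvec(s["tool_rot"]).as_matrix()
    print(round(s["t"],2),np.round(s["tool_pos"],1),"x",T[:,0].round(3),"y",T[:,1].round(3),"z",T[:,2].round(3),"F",np.round(s["contact_force"],1),"w",round(s["gripper_width"],1),round(s["gripper_force"],1))
    return s,T
E
python3 - <<'E'
from h import *
for c in("top","scene"):
    f=grab(c,None);im=f["image"]
    print(c,f["eye"],np.round(rot(f),3).tolist(),f["fx"],f["D"])
    cv2.imwrite(f"pics/{c}0.png",cv2.resize(im,(800,600),interpolation=cv2.INTER_CUBIC))
st()
E
```

```text
pics
top [ 389.56847574   15.57686791 1397.67972375] [[0.027, 0.995, -0.098], [-1.0, 0.028, 0.009], [0.012, 0.098, 0.995]] 499.4016513181021 [-0.11883795  0.          0.          0.          0.        ]
scene [1366.650252   447.4593995 1153.2716599] [[-0.462, -0.663, 0.589], [0.886, -0.359, 0.292], [0.018, 0.657, 0.753]] 415.51473767884727 [-0.0502865  0.         0.         0.         0.       ]
0.1 [ 163.1 -550.9  230.5] x [0.959 0.284 0.   ] y [ 0.284 -0.959 -0.002] z [-0.     0.002 -1.   ] F [0.4 0.6 0.7] w 85.5 0.0
```

View pics/top0.png

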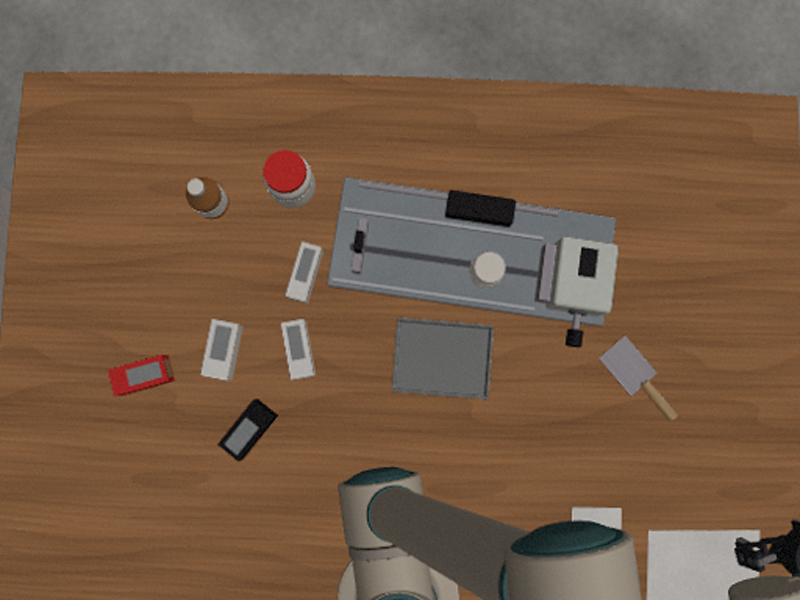

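View pics/scene0.png

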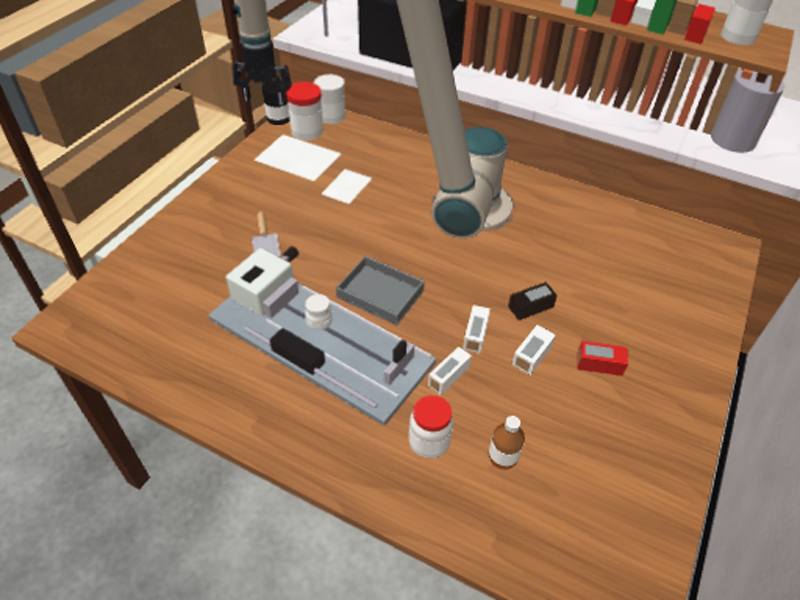

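The top view shows the stand with the jar at (489,268), the tray at (443,358) and the knob at (574,338). Box-shaped candidates:
- White: (304,272), (298,349) and (221,349).
- Look-alikes: black (248,430) and red (141,375). These are not meant.

The scene view shows the same three white cartons and no fourth. I'll confirm in enlarged crops.

```bash
python3 - <<'E'
from h import *
f=grab("top","pics/topraw.png");im=f["image"]
import pickle;pickle.dump(f,open("top.pkl","wb"))
a=im[140:260,120:220];b=im[105:265,205:405]
cv2.imwrite("pics/c1.png",cv2.resize(a,None,fx=5,fy=5,interpolation=cv2.INTER_CUBIC))
cv2.imwrite("pics/c2.png",cv2.resize(b,None,fx=3.75,fy=3.75,interpolation=cv2.INTER_CUBIC))
E
```

```text
(no output)
```

View pics/c1.png

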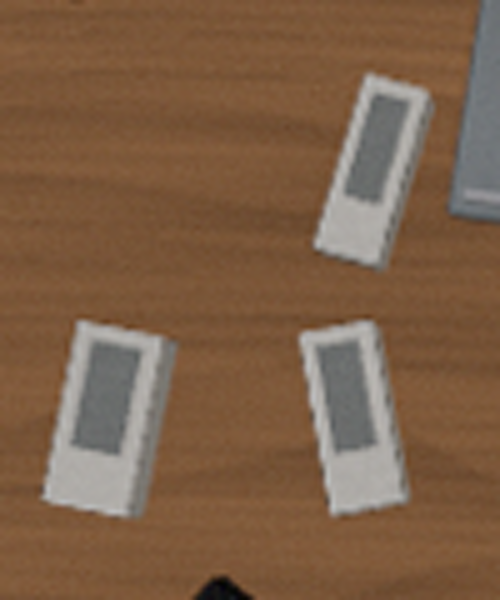

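View pics/c2.png

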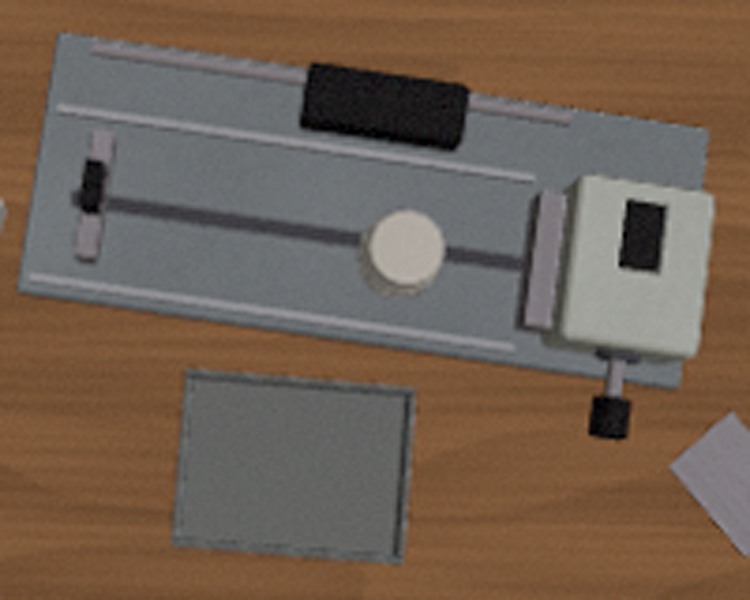

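Crops confirm three white cartons, at c1 (372,170), (354,417) and (103,418). Black and red are elsewhere. The stand corners, jar lid (407,250), tray and knob (610,417) are clear in c2.

```bash
python3 - <<'E'
from h import *
import pickle;f=pickle.load(open("top.pkl","rb"))
c1=lambda p:np.array(p)/5+[120,140]-.4
c2=lambda p:np.array(p)/3.75+[205,105]-.4
for n,p in dict(A=[(370,75),(428,90),(379,265),(315,247)],B=[(302,335),(372,320),(408,498),(333,514)],C=[(80,322),(163,338),(132,516),(44,498)]).items():
    P=at(f,c1(p),44)[:,:2]; m=P.mean(0)
    d=(P[0]+P[1]-P[2]-P[3])/2; e=(P[1]+P[2]-P[0]-P[3])/2
    print(n,m.round(),"len",np.linalg.norm(d).round(1),"wid",abs(np.cross(d,e)/np.linalg.norm(d)).round(1),"ang",np.degrees(np.arctan2(d[1],d[0])).round(1))
P=at(f,c2([(60,33),(708,128),(680,388),(20,290)]),20)[:,:2]
M=np.array([(125,200),(125,-300),(-75,-300),(-75,200)])
U,_,V=np.linalg.svd((M-M.mean(0)).T@(P-P.mean(0)));Rm=(U@V).T
t=P.mean(0)-Rm@M.mean(0);print("stand",t.round(1),"yaw",np.degrees(np.arctan2(Rm[1,0],Rm[0,0])).round(2),"res",(P-(M@Rm.T+t)).round(1).tolist())
loc=lambda p,z:((at(f,c2([p]),z)[0,:2]-t)@Rm).round(1)
pr=lambda n,p,z:print(n,at(f,c2([p]),z)[0,:2].round(1),"local",loc(p,z))
pr("jar",(407,250),62);pr("knob",(610,417),74);pr("tab",(92,184),104);pr("jawface L",(115,132),64);pr("fixface",(543,190),65);pr("fix2",(525,325),65)
T=at(f,c2([(188,370),(415,388),(402,562),(174,545)]),35)[:,:2];print("tray",T.mean(0).round(1),T.round().tolist())
np.savez("stand.npz",t=t,R=Rm)
E
```

```text
A [570. 182.] len 99.6 wid 34.8 ang -14.3
B [434. 188.] len 98.6 wid 40.2 ang 12.8
C [429. 324.] len 97.7 wid 48.1 ang -8.2
stand [599.8 -64.2] yaw -6.71 res [[-1.5, -1.8], [-0.4, 3.0], [0.5, 1.3], [1.4, -2.5]]
jar [ 582.2 -140.9] local [ -8.5 -78.3]
knob [ 464.7 -286.9] local [-108.1 -237. ]
tab [616.4  85.5] local [ -1.  150.6]
jawface L [662.   72.3] local [ 45.9 142.8]
fixface [ 628.7 -239. ] local [  49.1 -170.2]
fix2 [ 529.9 -226.6] local [ -50.5 -169.5]
tray [425.3 -65. ] [[493.0, 15.0], [484.0, -152.0], [358.0, -144.0], [366.0, 21.0]]<stdin>:8: DeprecationWarning: Arrays of 2-dimensional vectors are deprecated. Use arrays of 3-dimensional vectors instead. (deprecated in NumPy 2.0)
```

```bash
cat >> h.py <<'E'
S=np.load("stand.npz")
def L2W(x,y): return S["R"]@[x,y]+S["t"]
def goto(x,y,z,yaw=None,tilt=True):
    "prints turn about tool axes (deg) to point down at yaw, then shift (cm) in the axes after the turn"
    s,T=st()
    if yaw is None: yaw=np.degrees(np.arctan2(T[1,0],T[0,0]))
    a=np.radians(yaw);X=np.array([np.cos(a),np.sin(a),0]);Z=np.array([0,0,-1.]);G=np.c_[X,np.cross(Z,X),Z]
    turn=np.degrees(R.from_matrix(T.T@G).as_rotvec())
    d=G.T@(np.array([x,y,z])-s["tool_pos"])/10
    print("turn",turn.round(1),"shift cm",d.round(2),"rows>=",int(np.ceil(np.abs(d).max()/4.17)))
def blobs(f=None,show=True):
    "white boxes on the desk in the top picture"
    f=f or grab("top");im=f["image"].astype(int)
    m=((im.min(2)>95)&(im.max(2)-im.min(2)<45)).astype(np.uint8)
    m=cv2.morphologyEx(m,cv2.MORPH_CLOSE,np.ones((9,9)))
    n,lab,stt,c=cv2.connectedComponentsWithStats(m)
    for i in range(1,n):
        if 250<stt[i,4]<1500 and c[i,1]<310:
            pts=cv2.boxPoints(cv2.minAreaRect(np.argwhere(lab==i)[:,::-1].astype(np.float32)))
            P=at(f,pts,44)[:,:2];e=P-np.roll(P,1,0);k=np.argmax(np.linalg.norm(e,axis=1));d=e[k]*np.sign(e[k][0])
            print("blob",c[i].round(1),"pos",P.mean(0).round(1),"size",np.linalg.norm(e,axis=1).round()[:2],"ang",np.degrees(np.arctan2(d[1],d[0])).round(1))
    return f
E
python3 - <<'E'
from h import *
import pickle;blobs(pickle.load(open("top.pkl","rb")))
goto(579,-139,160,-6.7)
E
```

```text
blob [190.8 120.8] pos [722.  203.8] size [66. 87.] ang -46.5
blob [141.2 223.5] pos [428.4 321.9] size [ 57. 101.] ang -8.7
blob [190.4 223. ] pos [433.9 187.6] size [102.  44.] ang 12.6
blob [401.3 233.4] pos [ 420.2 -389.5] size [88. 63.] ang 42.0
0.15 [ 163.1 -551.   230.6] x [0.959 0.284 0.   ] y [ 0.284 -0.959 -0.001] z [-0.     0.001 -1.   ] F [-0.4  0.   0.5] w 85.1 0.0
turn [-0.1  0.  23.2] shift cm [ 36.5  -45.77   7.06] rows>= 11
```

```bash
python3 -m jog '[[[0,0,5.8],[0,0,0],8.5],[[0,0,5.8],[0,0,0],8.5],[[0,0,5.8],[0,0,0],8.5],[[0,0,5.8],[0,0,0],8.5],[[0,0,0],[2.4,-3.0,0],8.5],[[0,0,0],[2.4,-3.0,0],8.5],[[0,0,0],[2.4,-3.0,0.5],8.5],[[0,0,0],[2.4,-3.0,0.5],8.5],[[0,0,0],[2.4,-3.0,0.5],8.5],[[0,0,0],[2.4,-3.0,0.5],8.5]]'
python3 -m jog '[[[0,0,0],[2.4,-3.0,0.5],8.5],[[0,0,0],[2.4,-3.0,0.5],8.5],[[0,0,0],[2.4,-3.0,0.5],8.5],[[0,0,0],[2.4,-3.0,0.5],8.5],[[0,0,0],[2.4,-3.0,0.5],8.5],[[0,0,0],[2.4,-3.0,0.5],8.5],[[0,0,0],[2.4,-3.0,0.5],8.5],[[0,0,0],[2.4,-3.0,0.5],8.5],[[0,0,0],[2.4,-3.0,0.5],8.5],[[0,0,0],[0,0,0],8.5]]'
python3 - <<'E'
from h import *
goto(579,-139,41,-6.7)
f=grab("wrist");print(f["eye"],proj(f,[[579,-139,82]]))
cv2.imwrite("pics/w1.png",f["image"])
E
```

```text
t: 0.98
tool_pos: [328.1, -387.9, 211.0]
tool_rot: [-3.136, 0.185, 0.0]
contact_force: [-0.1, -0.6, -0.1]
gripper_width: 84.9
gripper_force: 0.0
t: 1.82
tool_pos: [577.4, -141.3, 164.8]
tool_rot: [-3.133, 0.176, -0.003]
contact_force: [0.3, -0.9, -0.2]
gripper_width: 85.0
gripper_force: 0.0
1.82 [ 577.4 -141.3  164.8] x [ 0.994 -0.112  0.002] y [-0.112 -0.994 -0.004] z [ 0.002  0.004 -1.   ] F [ 0.3 -0.9 -0.2] w 85.0 0.0
turn [-0.2 -0.1  0.3] shift cm [ 0.13 -0.24 12.38] rows>= 3
[ 659.19446076 -151.75860668  306.77529429] [[254.60726648 200.25231979]]
```

View pics/w1.png

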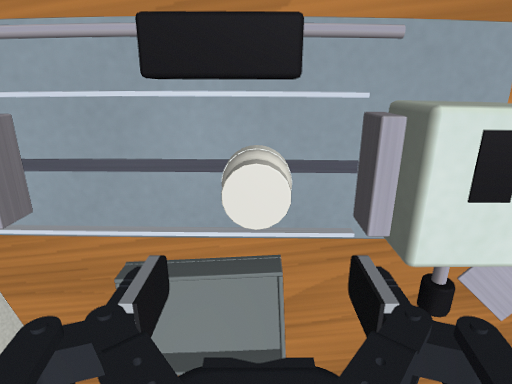

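The wrist view shows the jar lid centred at (257,194), the fixed jaw's top face edge around (362..385,113..235), and rails at rows 95 and 234.

```bash
python3 - <<'E'
from h import *
f=grab("wrist")
p=at(f,[(257,194)],82)[0];print("jar",p.round(1),"r",at(f,[(222,194),(292,194)],82).round(1).tolist())
L=lambda uv,z:((at(f,[uv],z)[0,:2]-S["t"])@S["R"]).round(1)
print("rails",L((250,95),32),L((250,234),32),"fix",L((362,113),65),L((372,235),65),"jaw",L((32,215),64),L((12,116),64),"knob",L((436,296),74),"housing",L((412,264),100))
print("tray corner far edge top",at(f,[(281,257)],35).round(1))
goto(p[0],p[1],41,-6.7)
E
```

```text
jar [ 581.  -143.9   82. ] r [[583.9, -118.0, 82.0], [578.1, -169.8, 82.0]]
rails [ 59.8 -75. ] [-66.7 -74.7] fix [  48.7 -158.8] [ -51.  -178.2] jaw [-35.4 107.4] [ 45.9 105.2] knob [-105.8 -239. ] housing [ -57.7 -197.5]
tray corner far edge top [[ 498.6 -157.7   35. ]]
1.92 [ 573.6 -145.3  165.4] x [ 0.994 -0.114 -0.002] y [-0.114 -0.994  0.   ] z [-0.002  0.    -1.   ] F [-0.   0.4  0.4] w 84.9 0.0
turn [0.  0.1 0.2] shift cm [ 0.72 -0.22 12.44] rows>= 3
```

```bash
python3 -m jog '[[[0,0,0],[0.8,-0.5,0],8.5],[[0,0,0],[0,0,2.5],8.5],[[0,0,0],[0,0,2.5],8.5],[[0,0,0],[0,0,0],8.5],[[0,0,0],[0,0,0],8.5],[[0,0,0],[0,0,0],8.5]]'
python3 - <<'E'
from h import *
goto(582,-141,41,-6.7)
f=grab("wrist");cv2.imwrite("pics/w2.png",f["image"]);print(proj(f,[[582,-141,82]]))
E
```

```text
t: 2.42
tool_pos: [582.3, -143.6, 117.5]
tool_rot: [3.135, -0.186, 0.003]
contact_force: [0.8, -1.2, 0.0]
gripper_width: 84.7
gripper_force: 0.0
2.42 [ 582.3 -143.6  117.5] x [ 0.993 -0.118  0.002] y [-0.118 -0.993  0.001] z [ 0.002 -0.001 -1.   ] F [ 0.8 -1.2  0. ] w 84.7 0.0
turn [ 0.  -0.1 -0.1] shift cm [-0.06 -0.25  7.65] rows>= 2
[[253.00924318 229.62182693]]
```

View pics/w2.png

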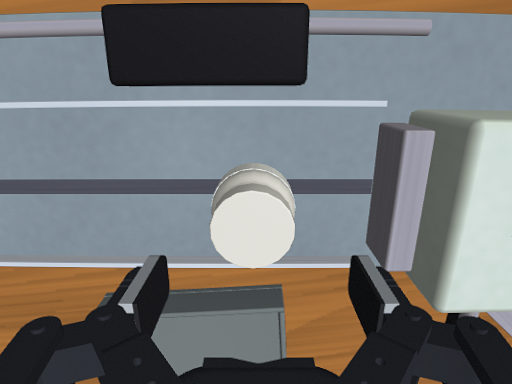

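The lid centre is at (253,229), exactly as predicted, so the jar is at (582,-141). Descending and gripping.

```bash
python3 -m jog '[[[0,0,0],[0,-0.2,2.5],8.5],[[0,0,0],[0,0,2.5],8.5],[[0,0,0],[0,0,2.5],8.5],[[0,0,0],[0,0,0],8.5],[[0,0,0],[0,0,0],4],[[0,0,0],[0,0,0],4],[[0,0,0],[0,0,0],4],[[0,0,0],[0,0,0],4],[[0,0,0],[0,0,0],4],[[0,0,0],[0,0,0],4]]'
python3 -m jog '[[[0,0,0],[0,0,-2.5],4],[[0,0,0],[0,0,-2.5],4],[[0,0,0],[0,0,-2.5],4],[[0,0,0],[0,0,-1],4],[[0,0,0],[0,0,0],4]]'
python3 - <<'E'
from h import *
goto(425,-65,125,-6.7)
E
```

```text
t: 3.3
tool_pos: [583.9, -141.1, 44.5]
tool_rot: [3.135, -0.184, 0.008]
contact_force: [-0.7, -0.2, 5.9]
gripper_width: 55.2
gripper_force: 62.3
t: 3.72
tool_pos: [584.6, -141.4, 130.5]
tool_rot: [3.134, -0.184, 0.013]
contact_force: [0.3, -0.6, -1.1]
gripper_width: 55.7
gripper_force: 63.7
3.72 [ 584.6 -141.4  130.5] x [ 0.993 -0.117  0.008] y [-0.117 -0.993  0.002] z [ 0.008 -0.003 -1.   ] F [ 0.3 -0.6 -1.1] w 55.7 63.7
turn [ 0.1 -0.5 -0. ] shift cm [-16.74  -5.73   0.55] rows>= 5
```

```bash
python3 -m jog '[[[0,0,0],[-3.3,-1.2,0],4],[[0,0,0],[-3.3,-1.2,0],4],[[0,0,0],[-3.3,-1.1,0],4],[[0,0,0],[-3.3,-1.1,0],4],[[0,0,0],[-3.4,-1.1,0],4],[[0,0,0],[0,0,2.5],4],[[0,0,0],[0,0,2.5],4],[[0,0,0],[0,0,0],4],[[0,0,0],[0,0,0],4]]'
python3 - <<'E'
from h import *
goto(425,-65,32,-6.7)
E
```

```text
t: 4.47
tool_pos: [422.4, -64.0, 75.2]
tool_rot: [-3.135, 0.184, 0.006]
contact_force: [-0.1, -0.6, -1.1]
gripper_width: 55.2
gripper_force: 63.8
4.47 [422.4 -64.   75.2] x [ 0.993 -0.117 -0.004] y [-0.117 -0.993 -0.001] z [-0.004  0.001 -1.   ] F [-0.1 -0.6 -1.1] w 55.2 63.8
turn [-0.   0.2 -0. ] shift cm [0.27 0.07 4.32] rows>= 2
```

```bash
python3 -m jog '[[[0,0,0],[0.2,0,1.5],4],[[0,0,0],[0,0,1.5],4],[[0,0,0],[0,0,1],4],[[0,0,0],[0,0,0.2],4],[[0,0,0],[0,0,0],8.5],[[0,0,0],[0,0,0],8.5],[[0,0,0],[0,0,0],8.5],[[0,0,0],[0,0,0],8.5],[[0,0,0],[0,0,-2],8.5],[[0,0,0],[0,0,-3],8.5]]'
python3 -m jog '[[[0,0,0],[0,0,-3],8.5],[[0,0,0],[0,0,-3.5],8.5],[[0,0,0],[0,0,-3],8.5],[[0,0,0],[0,0,0],8.5],[[0,0,0],[0,0,0],8.5]]'
python3 - <<'E'
from h import *
blobs();goto(570,182,140,-14.3)
E
```

```text
t: 5.3
tool_pos: [423.8, -64.1, 83.4]
tool_rot: [-3.135, 0.184, 0.009]
contact_force: [0.5, -0.4, -0.3]
gripper_width: 84.6
gripper_force: 0.0
t: 5.72
tool_pos: [427.2, -65.1, 181.5]
tool_rot: [3.135, -0.184, 0.009]
contact_force: [-0.6, 0.3, -0.1]
gripper_width: 85.1
gripper_force: 0.0
blob [190.8 120.8] pos [720.5 204.1] size [64. 87.] ang -49.4
blob [141.2 223.5] pos [428.4 321.8] size [ 57. 101.] ang -9.3
blob [190.4 223.1] pos [433.7 187.6] size [102.  44.] ang 12.6
blob [401.4 233.4] pos [ 420.2 -389.5] size [88. 63.] ang 42.0
blob [314.3 280.2] pos [ 289.9 -151.5] size [ 23. 135.] ang -14.0
5.77 [425.9 -64.7 179.9] x [ 0.993 -0.117  0.002] y [-0.117 -0.993  0.   ] z [ 0.002 -0.001 -1.   ] F [-0.3  1.  -0.7] w 85.1 0.0
turn [ 0.  -0.1  7.6] shift cm [  7.87 -27.47   3.99] rows>= 7
```

```bash
python3 -m jog '[[[0,0,3.8],[0,0,0],8.5],[[0,0,3.8],[0,0,0],8.5],[[0,0,0],[1,-3.4,0],8.5],[[0,0,0],[1,-3.4,0],8.5],[[0,0,0],[1,-3.4,0],8.5],[[0,0,0],[1,-3.4,0],8.5],[[0,0,0],[1,-3.4,0],8.5],[[0,0,0],[1,-3.5,0],8.5],[[0,0,0],[1,-3.5,1],8.5],[[0,0,0],[0.9,-3.5,2],8.5]]'
python3 -m jog '[[[0,0,0],[0,0,1],8.5],[[0,0,0],[0,0,0],8.5],[[0,0,0],[0,0,0],8.5],[[0,0,0],[0,0,0],8.5]]'
python3 - <<'E'
from h import *
goto(570,182,20,-14.3)
f=grab("wrist")
im=f["image"].copy()
c=np.array([[50,18],[50,-18],[-50,-18],[-50,18]]);a=np.radians(-14.3);c=c@np.array([[np.cos(a),np.sin(a)],[-np.sin(a),np.cos(a)]])+[570,182]
cv2.polylines(im,[proj(f,np.c_[c,np.full(4,44)]).astype(int)],True,(0,0,255),1)
cv2.imwrite("pics/w3.png",im)
E
```

```text
t: 6.6
tool_pos: [571.8, 184.0, 149.1]
tool_rot: [-3.117, 0.391, -0.003]
contact_force: [0.9, -0.8, -0.0]
gripper_width: 84.9
gripper_force: 0.0
t: 6.93
tool_pos: [569.5, 181.2, 138.8]
tool_rot: [3.116, -0.392, -0.003]
contact_force: [-0.5, -0.5, -0.2]
gripper_width: 85.1
gripper_force: 0.0
6.93 [569.5 181.2 138.8] x [ 0.969 -0.248 -0.002] y [-0.248 -0.969  0.001] z [-0.002 -0.001 -1.   ] F [-0.5 -0.5 -0.2] w 85.1 0.0
turn [ 0.1  0.1 -0. ] shift cm [ 0.03 -0.1  11.88] rows>= 3
```

View pics/w3.png

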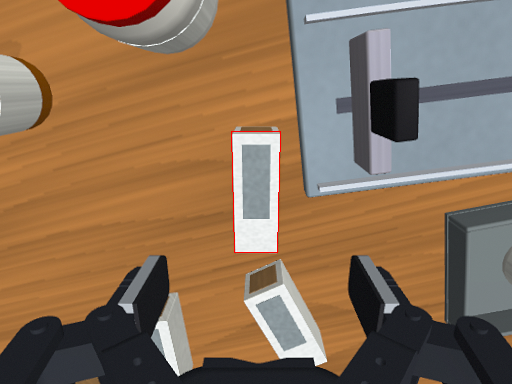

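The outline fits the carton exactly. The stand plate's corner (308,195) is about 50 mm to the right, so I open only partly before descending.

```bash
python3 -m jog '[[[0,0,0],[-0.2,0,2.5],5.4],[[0,0,0],[0,0,2.5],5.4],[[0,0,0],[0,0,0],5.4],[[0,0,0],[0,0,2],5.4],[[0,0,0],[0,0,2],5.4],[[0,0,0],[0,0,2],5.4],[[0,0,0],[0,0,1.3],5.4],[[0,0,0],[0,0,0],5.4],[[0,0,0],[0,0,0],2.5],[[0,0,0],[0,0,0],2.5]]'
python3 -m jog '[[[0,0,0],[0,0,0],2.5],[[0,0,0],[0,0,0],2.5],[[0,0,0],[0,0,0],2.5],[[0,0,0],[0,0,0],2.5]]'
python3 -m jog '[[[0,0,0],[0,0,-2.5],2.5],[[0,0,0],[0,0,-2.5],2.5],[[0,0,0],[0,0,-2.5],2.5],[[0,0,0],[0,0,-2.5],2.5],[[0,0,0],[0,0,-3.5],2.5],[[0,0,0],[0,0,-3.5],2.5],[[0,0,0],[0,0,0],2.5],[[0,0,0],[0,0,0],2.5]]'
python3 - <<'E'
from h import *
p=L2W(0,-115);print(p);goto(p[0],p[1],170,-6.7)
E
```

```text
t: 7.82
tool_pos: [569.9, 182.6, 18.5]
tool_rot: [-3.116, 0.392, -0.005]
contact_force: [2.0, 0.5, -0.8]
gripper_width: 34.8
gripper_force: 60.5
t: 8.15
tool_pos: [569.9, 182.7, 18.2]
tool_rot: [-3.117, 0.391, -0.005]
contact_force: [-0.2, -0.8, 6.0]
gripper_width: 34.7
gripper_force: 61.5
t: 8.82
tool_pos: [569.8, 183.1, 189.1]
tool_rot: [-3.115, 0.391, -0.009]
contact_force: [0.0, -0.6, -2.0]
gripper_width: 34.8
gripper_force: 60.7
[ 586.37476676 -178.37125181]
8.82 [569.8 183.1 189.1] x [ 0.969 -0.247  0.005] y [-0.247 -0.969 -0.002] z [ 0.006  0.001 -1.   ] F [ 0.  -0.6 -2. ] w 34.8 60.7
turn [-0.1 -0.3 -7.6] shift cm [ 5.87 35.7   1.91] rows>= 9
```

```bash
python3 -m jog '[[[0,0,-3.8],[0,0,0],2.5],[[0,0,-3.8],[0,0,0],2.5],[[0,0,0],[0.6,3.6,0],2.5],[[0,0,0],[0.6,3.6,0],2.5],[[0,0,0],[0.6,3.6,0],2.5],[[0,0,0],[0.6,3.6,0],2.5],[[0,0,0],[0.6,3.6,0],2.5],[[0,0,0],[0.6,3.6,0],2.5],[[0,0,0],[0.6,3.6,1],2.5],[[0,0,0],[0.6,3.6,1],2.5]]'
python3 -m jog '[[[0,0,0],[0.6,3.5,1],2.5],[[0,0,0],[0.5,3.4,1],2.5],[[0,0,0],[0,0,2.5],2.5],[[0,0,0],[0,0,2.5],2.5],[[0,0,0],[0,0,0],2.5],[[0,0,0],[0,0,0],2.5],[[0,0,0],[0,0,0],2.5]]'
python3 - <<'E'
from h import *
p=L2W(0,-115);goto(p[0],p[1],40,-6.7)
E
```

```text
t: 9.65
tool_pos: [581.4, -110.4, 164.8]
tool_rot: [-3.136, 0.184, 0.003]
contact_force: [0.5, -0.1, -2.0]
gripper_width: 35.1
gripper_force: 60.7
t: 10.23
tool_pos: [585.4, -178.4, 96.4]
tool_rot: [-3.136, 0.183, 0.001]
contact_force: [1.0, -0.3, -0.6]
gripper_width: 35.1
gripper_force: 60.7
10.23 [ 585.4 -178.4   96.4] x [ 0.993 -0.116 -0.   ] y [-0.116 -0.993 -0.   ] z [-0.  0. -1.] F [ 1.  -0.3 -0.6] w 35.1 60.7
turn [-0.  0.  0.] shift cm [ 0.1  -0.02  5.64] rows>= 2
```

```bash
python3 -m jog '[[[0,0,0],[0.1,0,2],2.5],[[0,0,0],[0,0,2],2.5],[[0,0,0],[0,0,1.3],2.5],[[0,0,0],[0,0,0.3],2.5],[[0,0,0],[0,0,0],2.5],[[0,0,0],[0,0,0],2.5],[[0,0,0],[0,0,0],5.5],[[0,0,0],[0,0,0],5.5],[[0,0,0],[0,0,0],5.5],[[0,0,0],[0,0,0],5.5]]'
python3 -m jog '[[[0,0,0],[0,0,-2],5.5],[[0,0,0],[0,0,-3],5.5],[[0,0,0],[0,0,-3],8],[[0,0,0],[0,0,-3],8],[[0,0,0],[0,0,-2],8],[[0,0,0],[0,0,0],8]]'
python3 - <<'E'
from h import *
blobs();goto(434,188,140,12.7)
E
```

```text
t: 11.07
tool_pos: [586.8, -179.1, 41.1]
tool_rot: [3.136, -0.184, 0.002]
contact_force: [0.2, 0.7, -0.2]
gripper_width: 55.1
gripper_force: 0.0
t: 11.57
tool_pos: [589.3, -180.1, 176.0]
tool_rot: [3.132, -0.184, 0.016]
contact_force: [0.2, 0.2, 0.4]
gripper_width: 79.7
gripper_force: 0.0
blob [190.7 120.8] pos [720.5 204.1] size [64. 87.] ang -49.4
blob [141.2 223.4] pos [428.4 321.9] size [ 57. 101.] ang -8.7
blob [190.4 223.1] pos [433.7 187.6] size [102.  44.] ang 12.6
blob [401.3 233.4] pos [ 420.2 -389.5] size [88. 63.] ang 42.0
11.62 [ 587.9 -179.6  173.4] x [ 0.993 -0.117  0.006] y [-0.117 -0.993  0.002] z [ 0.006 -0.003 -1.   ] F [ 0.1 -0.5 -1. ] w 79.8 0.0
turn [  0.2  -0.3 -19.4] shift cm [ -6.93 -39.25   3.34] rows>= 10
```

```bash
python3 -m jog '[[[0,0,-4.9],[0,0,0],8],[[0,0,-4.9],[0,0,0],8],[[0,0,-4.8],[0,0,0],8],[[0,0,-4.8],[0,0,0],8],[[0,0,0],[-0.6,-3.5,0],8],[[0,0,0],[-0.6,-3.5,0],8],[[0,0,0],[-0.6,-3.5,0],8],[[0,0,0],[-0.6,-3.5,0],8],[[0,0,0],[-0.6,-3.5,0],8],[[0,0,0],[-0.6,-3.5,0],8]]'
python3 -m jog '[[[0,0,0],[-0.6,-3.5,0],8],[[0,0,0],[-0.6,-3.5,0],8],[[0,0,0],[-0.6,-3.5,1],7],[[0,0,0],[-0.6,-3.5,1],7],[[0,0,0],[-0.6,-3.5,1],7],[[0,0,0],[-0.3,-0.8,1],7],[[0,0,0],[0,0,1],7],[[0,0,0],[0,0,0],7],[[0,0,0],[0,0,0],7],[[0,0,0],[0,0,0],7]]'
python3 - <<'E'
from h import *
blobs();goto(434,188,18,12.7)
E
```

```text
t: 12.45
tool_pos: [503.1, 19.5, 168.8]
tool_rot: [-3.122, -0.346, 0.004]
contact_force: [1.0, 0.8, 0.6]
gripper_width: 80.0
gripper_force: 0.0
t: 13.28
tool_pos: [432.8, 189.0, 120.1]
tool_rot: [3.122, 0.346, -0.001]
contact_force: [0.9, 0.6, -0.1]
gripper_width: 69.9
gripper_force: 0.0
blob [190.8 120.7] pos [722.  203.8] size [66. 87.] ang -46.5
blob [401.4 233.4] pos [ 420.1 -389.6] size [88. 63.] ang 42.0
13.33 [433.1 189.  120.4] x [0.976 0.219 0.   ] y [ 0.219 -0.976  0.   ] z [ 0. -0. -1.] F [-0.2  0.6  0.1] w 70.0 0.0
turn [ 0.  -0.  -0.1] shift cm [ 0.06  0.11 10.24] rows>= 3
```

```bash
python3 -m jog '[[[0,0,0],[0,0.1,2.5],7],[[0,0,0],[0,0,2.5],7],[[0,0,0],[0,0,2.5],7],[[0,0,0],[0,0,2],7],[[0,0,0],[0,0,0.7],7],[[0,0,0],[0,0,0],7],[[0,0,0],[0,0,0],3],[[0,0,0],[0,0,0],3],[[0,0,0],[0,0,0],3],[[0,0,0],[0,0,0],3]]'
python3 -m jog '[[[0,0,0],[0,0,0],3],[[0,0,0],[0,0,0],3]]'
python3 -m jog '[[[0,0,0],[0,0,-2.5],3],[[0,0,0],[0,0,-2.5],3],[[0,0,0],[0,0,-2.5],3],[[0,0,0],[0,0,-2.5],3],[[0,0,0],[0,0,-3.5],3],[[0,0,0],[0,0,-2.5],3],[[0,0,0],[0,0,0],3],[[0,0,0],[0,0,0],3]]'
python3 - <<'E'
from h import *
p=L2W(0,-30);print(p);goto(p[0],p[1],170,-6.7)
E
```

```text
t: 14.17
tool_pos: [434.5, 188.7, 19.8]
tool_rot: [-3.122, -0.347, -0.006]
contact_force: [0.1, -0.5, 4.8]
gripper_width: 38.8
gripper_force: 62.3
t: 14.33
tool_pos: [434.5, 188.7, 19.9]
tool_rot: [-3.122, -0.347, -0.006]
contact_force: [-0.2, -1.0, 6.2]
gripper_width: 38.4
gripper_force: 62.5
t: 15.0
tool_pos: [433.6, 188.7, 180.0]
tool_rot: [-3.122, -0.347, -0.007]
contact_force: [-1.0, -0.2, -1.3]
gripper_width: 39.1
gripper_force: 61.6
[596.30330423 -93.95310125]
15.0 [433.6 188.7 180. ] x [0.976 0.22  0.004] y [ 0.22  -0.976 -0.   ] z [ 0.004  0.001 -1.   ] F [-1.  -0.2 -1.3] w 39.1 61.6
turn [-0.  -0.2 19.4] shift cm [19.45 26.17  1.  ] rows>= 7
```

```bash
python3 -m jog '[[[0,0,4.9],[0,0,0],3],[[0,0,4.9],[0,0,0],3],[[0,0,4.8],[0,0,0],3],[[0,0,4.8],[0,0,0],3],[[0,0,0],[2.2,2.9,0],3],[[0,0,0],[2.2,2.9,0],3],[[0,0,0],[2.2,2.9,0],3],[[0,0,0],[2.2,2.9,0],3],[[0,0,0],[2.2,2.9,0],3],[[0,0,0],[2.2,2.9,0],3]]'
python3 -m jog '[[[0,0,0],[2.1,2.9,0],3],[[0,0,0],[2.1,2.9,0],3],[[0,0,0],[2.1,2.9,1],3],[[0,0,0],[0,0,2],3],[[0,0,0],[0,0,2.5],3],[[0,0,0],[0,0,2.5],3],[[0,0,0],[0,0,0],3],[[0,0,0],[0,0,0],3],[[0,0,0],[0,0,0],3]]'
python3 - <<'E'
from h import *
p=L2W(0,-30);goto(p[0],p[1],41,-6.7)
E
```

```text
t: 15.83
tool_pos: [542.8, -1.3, 176.3]
tool_rot: [-3.136, 0.184, 0.006]
contact_force: [0.2, 0.5, -0.9]
gripper_width: 38.8
gripper_force: 61.5
t: 16.58
tool_pos: [596.2, -93.5, 98.4]
tool_rot: [3.136, -0.183, -0.0]
contact_force: [-0.0, 0.0, -0.4]
gripper_width: 38.9
gripper_force: 61.5
16.58 [596.2 -93.5  98.4] x [ 0.993 -0.117 -0.   ] y [-0.117 -0.993  0.   ] z [-0. -0. -1.] F [-0.   0.  -0.4] w 38.9 61.5
turn [0. 0. 0.] shift cm [0.01 0.04 5.74] rows>= 2
```

```bash
python3 -m jog '[[[0,0,0],[0,0,2],3],[[0,0,0],[0,0,2],3],[[0,0,0],[0,0,1.3],3],[[0,0,0],[0,0,0.4],3],[[0,0,0],[0,0,0],3],[[0,0,0],[0,0,0],3],[[0,0,0],[0,0,0],5.8],[[0,0,0],[0,0,0],5.8],[[0,0,0],[0,0,0],5.8],[[0,0,0],[0,0,0],5.8]]'
python3 -m jog '[[[0,0,0],[0,0,-2],5.8],[[0,0,0],[0,0,-3],5.8],[[0,0,0],[0,0,-3],8],[[0,0,0],[0,0,-3],8],[[0,0,0],[0,0,-2],8],[[0,0,0],[0,0,0],8]]'
python3 - <<'E'
from h import *
f=blobs();goto(428,323,140,-8.3)
E
```

```text
t: 17.42
tool_pos: [596.6, -93.8, 42.1]
tool_rot: [3.136, -0.184, 0.002]
contact_force: [0.7, -0.6, 0.1]
gripper_width: 58.0
gripper_force: 0.0
t: 17.92
tool_pos: [599.2, -94.4, 177.0]
tool_rot: [3.134, -0.184, 0.017]
contact_force: [0.5, 0.5, 0.2]
gripper_width: 79.5
gripper_force: 0.0
blob [190.6 120.7] pos [720.7 205.5] size [66. 87.] ang -52.2
blob [141.2 223.4] pos [428.4 321.9] size [ 57. 101.] ang -8.7
blob [401.4 233.5] pos [ 420.1 -389.6] size [87. 63.] ang 42.0
17.97 [597.8 -94.1 174.4] x [ 0.993 -0.117  0.006] y [-0.117 -0.993  0.001] z [ 0.006 -0.002 -1.   ] F [-0.1  0.   0.2] w 80.5 0.0
turn [ 0.1 -0.4  1.6] shift cm [-22.82 -38.82   3.44] rows>= 10
```

```bash
python3 -m jog '[[[0,0,1.6],[0,0,0],8],[[0,0,0],[-1.9,-3.25,0],8],[[0,0,0],[-1.9,-3.25,0],8],[[0,0,0],[-1.9,-3.25,0],8],[[0,0,0],[-1.9,-3.25,0],8],[[0,0,0],[-1.9,-3.25,0],8],[[0,0,0],[-1.9,-3.25,0],8],[[0,0,0],[-1.9,-3.25,0],8],[[0,0,0],[-1.9,-3.25,0],8],[[0,0,0],[-1.9,-3.25,0],8]]'
python3 -m jog '[[[0,0,0],[-1.9,-3.25,1],8],[[0,0,0],[-1.9,-3.25,1],8],[[0,0,0],[-1.9,-3.2,1],8],[[0,0,0],[0,0,1],8],[[0,0,0],[0,0,0],8],[[0,0,0],[0,0,0],8],[[0,0,0],[0,0,0],8]]'
python3 - <<'E'
from h import *
goto(429,324,20,-8.3)
f=grab("wrist")
im=f["image"].copy()
c=np.array([[50,24],[50,-24],[-50,-24],[-50,24]]);a=np.radians(-8.3);c=c@np.array([[np.cos(a),np.sin(a)],[-np.sin(a),np.cos(a)]])+[429,324]
cv2.polylines(im,[proj(f,np.c_[c,np.full(4,44)]).astype(int)],True,(0,0,255),1)
cv2.imwrite("pics/w4.png",im)
E
```

```text
t: 18.8
tool_pos: [467.2, 221.7, 169.8]
tool_rot: [3.132, -0.228, -0.004]
contact_force: [0.7, 0.2, -0.1]
gripper_width: 80.2
gripper_force: 0.0
t: 19.38
tool_pos: [427.1, 323.7, 131.0]
tool_rot: [3.132, -0.229, -0.001]
contact_force: [1.0, -0.1, 0.4]
gripper_width: 79.9
gripper_force: 0.0
19.38 [427.1 323.7 131. ] x [ 0.989 -0.145 -0.   ] y [-0.145 -0.989  0.001] z [-0.001 -0.001 -1.   ] F [ 1.  -0.1  0.4] w 79.9 0.0
turn [ 0.1  0.  -0.1] shift cm [ 0.19 -0.06 11.1 ] rows>= 3
```

View pics/w4.png

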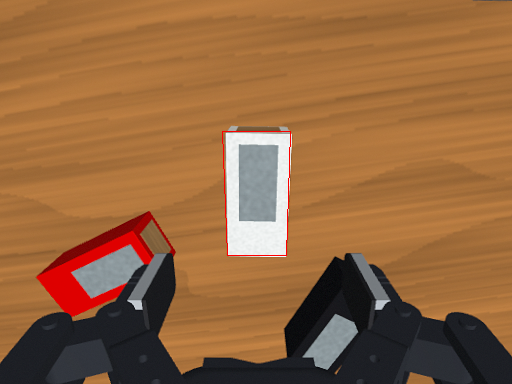

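The outline fits the wide white carton at (257,194). Red at (105,263) and black at (330,325) stay clear. Gripping.

```bash
python3 -m jog '[[[0,0,0],[0.2,0,2.5],8],[[0,0,0],[0,0,2.5],8],[[0,0,0],[0,0,2.5],8],[[0,0,0],[0,0,2.5],8],[[0,0,0],[0,0,1.2],8],[[0,0,0],[0,0,0],8],[[0,0,0],[0,0,0],4],[[0,0,0],[0,0,0],4],[[0,0,0],[0,0,0],4],[[0,0,0],[0,0,0],4]]'
python3 -m jog '[[[0,0,0],[0,0,0],4],[[0,0,0],[0,0,0],4]]'
python3 -m jog '[[[0,0,0],[0,0,-2.5],4],[[0,0,0],[0,0,-2.5],4],[[0,0,0],[0,0,-2.5],4],[[0,0,0],[0,0,-2.5],4],[[0,0,0],[0,0,-3.5],4],[[0,0,0],[0,0,-2.5],4],[[0,0,0],[0,0,0],4],[[0,0,0],[0,0,0],4]]'
python3 - <<'E'
from h import *
p=L2W(0,60);print(p);goto(p[0],p[1],180,-6.7)
E
```

```text
t: 20.27
tool_pos: [430.4, 325.0, 21.1]
tool_rot: [-3.131, 0.228, -0.006]
contact_force: [0.6, -0.5, 4.3]
gripper_width: 47.2
gripper_force: 64.3
t: 20.43
tool_pos: [430.4, 325.0, 21.1]
tool_rot: [-3.132, 0.228, -0.006]
contact_force: [1.7, -1.6, 6.1]
gripper_width: 46.8
gripper_force: 64.5
t: 21.1
tool_pos: [429.2, 324.9, 180.8]
tool_rot: [-3.131, 0.227, -0.005]
contact_force: [0.1, 0.2, -2.5]
gripper_width: 46.9
gripper_force: 63.6
[606.81587331  -4.56917713]
21.1 [429.2 324.9 180.8] x [ 0.99  -0.144  0.003] y [-0.144 -0.99  -0.002] z [ 0.003  0.002 -1.   ] F [ 0.1  0.2 -2.5] w 46.9 63.6
turn [-0.1 -0.2 -1.6] shift cm [21.48 30.65  0.08] rows>= 8
```

```bash
python3 -m jog '[[[0,0,-1.6],[0,0,0],4],[[0,0,0],[2.15,3.1,0],4],[[0,0,0],[2.15,3.1,0],4],[[0,0,0],[2.15,3.1,0],4],[[0,0,0],[2.15,3.1,0],4],[[0,0,0],[2.15,3.1,0],4],[[0,0,0],[2.15,3.1,0],4],[[0,0,0],[2.15,3.0,0],4],[[0,0,0],[2.15,3.0,0],4],[[0,0,0],[2.15,3.0,0],4]]'
python3 -m jog '[[[0,0,0],[2.1,3.0,0],4],[[0,0,0],[0,0,1],4],[[0,0,0],[0,0,2],4],[[0,0,0],[0,0,2.5],4],[[0,0,0],[0,0,2.5],4],[[0,0,0],[0,0,0],4],[[0,0,0],[0,0,0],4],[[0,0,0],[0,0,0],4]]'
python3 - <<'E'
from h import *
p=L2W(0,60);goto(p[0],p[1],42,-6.7)
E
```

```text
t: 21.93
tool_pos: [587.6, 26.2, 176.8]
tool_rot: [-3.136, 0.184, 0.007]
contact_force: [0.6, 1.2, -1.2]
gripper_width: 46.5
gripper_force: 63.5
t: 22.6
tool_pos: [606.1, -4.3, 99.3]
tool_rot: [3.136, -0.184, -0.001]
contact_force: [-0.2, -0.4, -1.0]
gripper_width: 47.2
gripper_force: 63.4
22.6 [606.1  -4.3  99.3] x [ 0.993 -0.117 -0.   ] y [-0.117 -0.993  0.   ] z [-0. -0. -1.] F [-0.2 -0.4 -1. ] w 47.2 63.4
turn [0. 0. 0.] shift cm [0.08 0.02 5.73] rows>= 2
```

Set it down, then go up and aside towards the robot to look.

```bash
python3 -m jog '[[[0,0,0],[0,0,2],4],[[0,0,0],[0,0,2],4],[[0,0,0],[0,0,1.3],4],[[0,0,0],[0,0,0.4],4],[[0,0,0],[0,0,0],4],[[0,0,0],[0,0,0],4],[[0,0,0],[0,0,0],6.5],[[0,0,0],[0,0,0],6.5],[[0,0,0],[0,0,0],6.5],[[0,0,0],[0,0,0],6.5]]'
python3 -m jog '[[[0,0,0],[0,0,-2],6.5],[[0,0,0],[0,0,-3],6.5],[[0,0,0],[0,0,-3],6.5],[[0,0,0],[0,0,-3],5],[[0,0,0],[-2,0,-3],4],[[0,0,0],[-4,-3,0],4],[[0,0,0],[-4,0,0],4],[[0,0,0],[-4,0,0],4],[[0,0,0],[-4,0,0],4],[[0,0,0],[0,0,0],4]]'
python3 - <<'E'
from h import *
f=grab("top");im=f["image"][105:265,195:395]
cv2.imwrite("pics/c3.png",cv2.resize(im,None,fx=3.75,fy=3.75,interpolation=cv2.INTER_CUBIC))
f0=L2W(0,158);print(f0);goto(f0[0],f0[1],140,-6.7)
E
```

```text
t: 23.43
tool_pos: [606.6, -4.6, 43.2]
tool_rot: [3.136, -0.184, 0.003]
contact_force: [-0.3, 0.9, 0.0]
gripper_width: 65.0
gripper_force: 0.0
t: 24.27
tool_pos: [426.6, 42.0, 181.4]
tool_rot: [-3.136, 0.182, 0.016]
contact_force: [-0.2, -0.3, -0.5]
gripper_width: 40.1
gripper_force: 0.0
[618.26289298  92.75998469]
24.32 [431.9  41.3 182.3] x [ 0.993 -0.116 -0.003] y [-0.116 -0.993  0.   ] z [-0.003  0.    -1.   ] F [ 1.2 -0.3 -0.3] w 39.7 0.0
turn [0.  0.2 0. ] shift cm [17.91 -7.28  4.23] rows>= 5
```

View pics/c3.png

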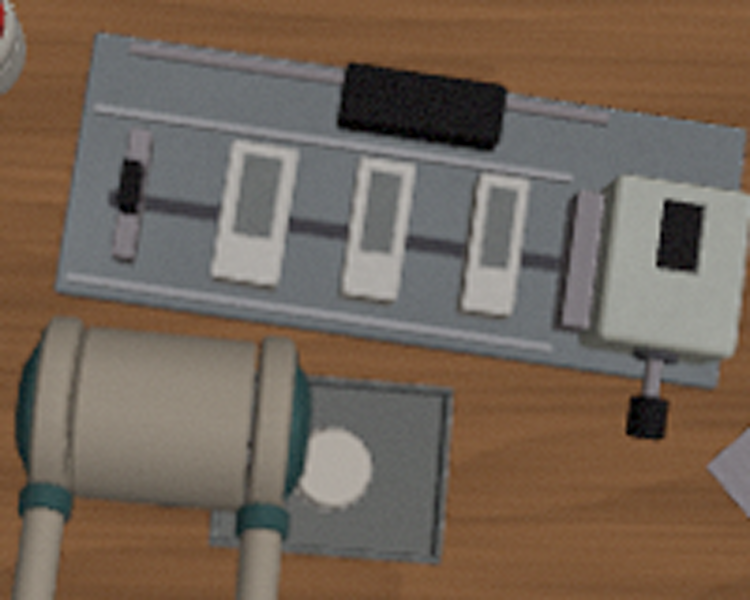

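The three cartons lie crosswise at (255,212), (379,228) and (495,245). The jar is in the tray at (335,468). Next, above the jaw tab.

```bash
python3 -m jog '[[[0,0,0],[3,-1.2,0],6],[[0,0,0],[3,-1.2,0],6],[[0,0,0],[3,-1.2,0],6],[[0,0,0],[3,-1.2,0],6],[[0,0,0],[3,-1.2,0],6],[[0,0,0],[2.9,-1.1,0],6],[[0,0,0],[0,0,0],6],[[0,0,0],[0,0,0],6],[[0,0,0],[0,0,0],6],[[0,0,0],[0,0,0],6]]'
python3 - <<'E'
from h import *
p=L2W(0,155);print(p);goto(p[0],p[1],72,-6.7)
f=grab("wrist");print(proj(f,[[*p,104],[*L2W(0,148),104],[*L2W(0,162),104],[*L2W(0,150),64],[*L2W(40,150),64],[*L2W(-40,150),64]]).round())
cv2.imwrite("pics/w5.png",f["image"])
E
```

```text
t: 25.15
tool_pos: [622.1, 89.9, 182.2]
tool_rot: [3.136, -0.184, -0.001]
contact_force: [-0.6, -0.3, -0.7]
gripper_width: 60.0
gripper_force: 0.0
[617.91247402  89.78052055]
25.15 [622.1  89.9 182.2] x [ 0.993 -0.117 -0.001] y [-0.117 -0.993  0.   ] z [-0.001 -0.    -1.   ] F [-0.6 -0.3 -0.7] w 60.0 0.0
turn [ 0.  0. -0.] shift cm [-0.42  0.06 11.02] rows>= 3
[[258. 209.]
 [268. 209.]
 [249. 209.]
 [264. 192.]
 [264. 146.]
 [264. 234.]]
```

View pics/w5.png

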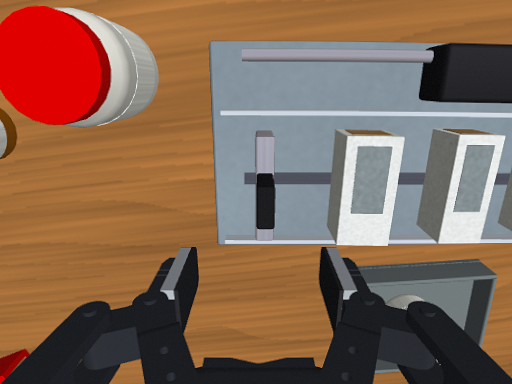

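The tab's top is at (266,214), i.e. stand-local (-3,149).

```bash
python3 -m jog '[[[0,0,0],[-0.7,0.7,2],6],[[0,0,0],[0,0,2.5],6],[[0,0,0],[0,0,2.5],6],[[0,0,0],[0,0,2],6],[[0,0,0],[0,0,1.9],6],[[0,0,0],[0,0,0],6],[[0,0,0],[0,0,0],6],[[0,0,0],[0,0,0],3],[[0,0,0],[0,0,0],2],[[0,0,0],[0,0,0],1]]'
python3 -m jog '[[[0,0,0],[0,0,0],1],[[0,0,0],[0,0,0],1],[[0,0,0],[0,0,0],1],[[0,0,0],[0,0,0],1],[[0,0,0],[0,0,0],1],[[0,0,0],[0,0,0],1]]'
```

```text
t: 26.03
tool_pos: [616.1, 84.0, 75.0]
tool_rot: [-3.136, 0.184, -0.005]
contact_force: [0.2, -0.5, 0.2]
gripper_width: 24.0
gripper_force: 0.0
t: 26.53
tool_pos: [616.0, 84.3, 74.8]
tool_rot: [-3.136, 0.184, -0.004]
contact_force: [-0.5, 0.3, 6.2]
gripper_width: 13.2
gripper_force: 60.1
```

```bash
python3 -m jog '[[[0,0,0],[0,0.5,0],1],[[0,0,0],[0,1,0],1],[[0,0,0],[0,1,0],1],[[0,0,0],[0,1,0],1],[[0,0,0],[0,1,0],1],[[0,0,0],[0,1,0],1],[[0,0,0],[0,1,0],1],[[0,0,0],[0,1,0],1],[[0,0,0],[0,1,0],1],[[0,0,0],[0,1,0],1]]'
python3 -m jog '[[[0,0,0],[0,1,0],1],[[0,0,0],[0,1,0],1],[[0,0,0],[0,1,0],1],[[0,0,0],[0,1,0],1],[[0,0,0],[0,1,0],1],[[0,0,0],[0,1,0],1],[[0,0,0],[0,1,0],1],[[0,0,0],[0,0.5,0],1],[[0,0,0],[0,0,0],1],[[0,0,0],[0,0,0],1]]'
python3 - <<'E'
from h import *
s,T=st();print("local",(s["tool_pos"][:2]-S["t"])@S["R"])
f=grab("top");im=f["image"][105:265,195:395]
cv2.imwrite("pics/c4.png",cv2.resize(im,None,fx=3.75,fy=3.75,interpolation=cv2.INTER_CUBIC))
E
```

```text
t: 27.37
tool_pos: [604.8, -9.5, 74.8]
tool_rot: [-3.134, 0.185, -0.004]
contact_force: [-0.7, 3.4, 5.7]
gripper_width: 13.0
gripper_force: 60.2
t: 28.2
tool_pos: [595.8, -85.3, 74.8]
tool_rot: [3.136, -0.185, 0.003]
contact_force: [-2.1, -0.0, 7.2]
gripper_width: 12.6
gripper_force: 60.3
28.2 [595.8 -85.3  74.8] x [ 0.993 -0.117  0.002] y [-0.117 -0.993  0.   ] z [ 0.002 -0.001 -1.   ] F [-2.1 -0.   7.2] w 12.6 60.3
local [ -1.56284862 -21.43867731]
```

View pics/c4.png

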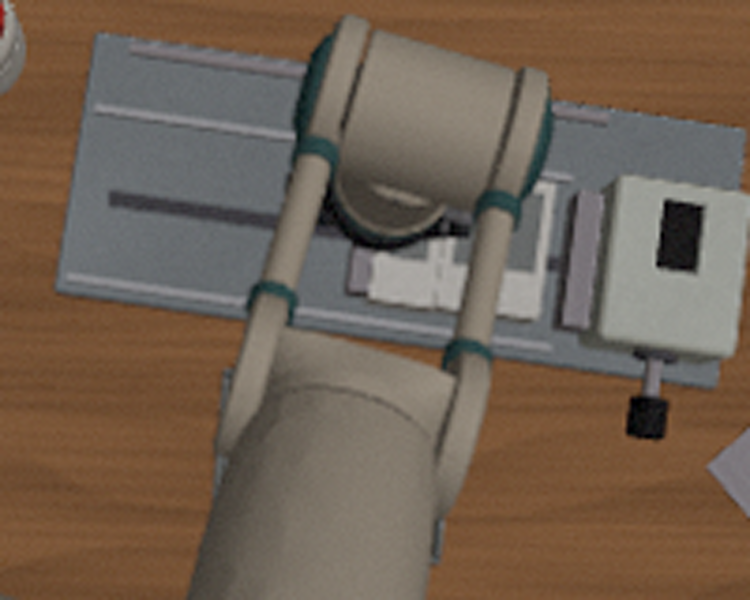

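The row is together, and about 17 mm remains between carton edge (545) and fixed jaw (565). Closing slowly.

```bash
python3 -m jog '[[[0,0,0],[0,0.4,0],1],[[0,0,0],[0,0.4,0],1],[[0,0,0],[0,0.4,0],1],[[0,0,0],[0,0.2,0],1],[[0,0,0],[0,0.1,0],1],[[0,0,0],[0,0,0],1]]'
python3 -m jog '[[[0,0,0],[0,0.2,0],1],[[0,0,0],[0,0,0],1]]'
python3 -m jog '[[[0,0,0],[0,0.2,0],1],[[0,0,0],[0,0,0],1]]'
python3 -m jog '[[[0,0,0],[0,0.2,0],1],[[0,0,0],[0,0,0],1]]'
```

```text
t: 28.75
tool_pos: [594.1, -98.7, 74.8]
tool_rot: [-3.135, 0.185, -0.003]
contact_force: [-0.3, 3.5, 8.1]
gripper_width: 13.2
gripper_force: 60.4
t: 28.92
tool_pos: [593.9, -100.7, 74.8]
tool_rot: [-3.135, 0.185, -0.003]
contact_force: [-1.4, 3.5, 7.0]
gripper_width: 13.1
gripper_force: 60.4
t: 29.08
tool_pos: [593.8, -101.9, 74.9]
tool_rot: [-3.133, 0.185, -0.004]
contact_force: [-0.7, 6.5, 7.3]
gripper_width: 13.1
gripper_force: 60.4
t: 29.25
tool_pos: [593.8, -101.8, 74.9]
tool_rot: [-3.13, 0.186, -0.004]
contact_force: [1.2, 11.8, 8.2]
gripper_width: 12.8
gripper_force: 60.4
```

Contact: the jaw stopped and the force is rising. Pressing more firmly.

```bash
python3 -m jog '[[[0,0,0],[0,0.2,0],1],[[0,0,0],[0,0,0],1]]'
python3 -m jog '[[[0,0,0],[0,0.2,0],1],[[0,0,0],[0,0,0],1],[[0,0,0],[0,0,0],1]]'
python3 -m jog '[[[0,0,0],[0,0.2,0],1],[[0,0,0],[0,0,0],1],[[0,0,0],[0,0,0],1],[[0,0,0],[0,0,0],1],[[0,0,0],[0,0,0],1],[[0,0,0],[0,0,0],1]]'
```

```text
t: 29.42
tool_pos: [593.8, -101.9, 74.9]
tool_rot: [-3.126, 0.187, -0.004]
contact_force: [2.1, 18.1, 8.2]
gripper_width: 13.1
gripper_force: 60.5
t: 29.67
tool_pos: [593.7, -101.8, 74.9]
tool_rot: [-3.123, 0.187, -0.004]
contact_force: [1.7, 22.0, 8.0]
gripper_width: 12.9
gripper_force: 60.7
t: 30.17
tool_pos: [593.7, -101.8, 74.9]
tool_rot: [-3.12, 0.187, -0.005]
contact_force: [3.9, 27.7, 8.2]
gripper_width: 13.0
gripper_force: 60.9
```

```bash
python3 -m jog '[[[0,0,0],[0,-0.4,0],1],[[0,0,0],[0,-0.4,0],1],[[0,0,0],[0,0,0],1],[[0,0,0],[0,0,0],1]]'
python3 -m jog '[[[0,0,0],[0,0,0],3],[[0,0,0],[0,0,0],4],[[0,0,0],[0,0,0],4],[[0,0,0],[0,0,0],4],[[0,0,0],[0,0,-2],4],[[0,0,0],[0,0,-3],4],[[0,0,0],[0,0,-3],4],[[0,0,0],[0,0,-2],4],[[0,0,0],[0,0,0],4]]'
python3 - <<'E'
from h import *
p=L2W(-106,-238);print(p);goto(p[0],p[1],170,-6.7)
E
```

```text
t: 30.5
tool_pos: [593.8, -101.8, 74.8]
tool_rot: [-3.134, 0.184, -0.003]
contact_force: [-0.1, 5.4, 7.0]
gripper_width: 13.3
gripper_force: 60.8
t: 31.25
tool_pos: [595.9, -104.9, 178.2]
tool_rot: [3.134, -0.184, 0.015]
contact_force: [0.1, 0.0, -0.2]
gripper_width: 40.3
gripper_force: 0.0
[ 466.73318949 -288.14781118]
31.25 [ 595.9 -104.9  178.2] x [ 0.993 -0.117  0.009] y [-0.117 -0.993  0.002] z [ 0.009 -0.003 -1.   ] F [ 0.1  0.  -0.2] w 40.3 0.0
turn [ 0.1 -0.5 -0. ] shift cm [-10.69  19.71   0.82] rows>= 5
```

```bash
python3 -m jog '[[[0,0,0],[-1.5,2.8,0],5.5],[[0,0,0],[-1.5,2.8,0],5.5],[[0,0,0],[-1.5,2.8,0],5.5],[[0,0,0],[-1.5,2.8,0],5.5],[[0,0,0],[-1.5,2.8,0],5.5],[[0,0,0],[-1.6,2.9,0],5.5],[[0,0,0],[-1.6,2.8,1],5.5],[[0,0,0],[0,0,1],5.5],[[0,0,0],[0,0,0],5.5],[[0,0,0],[0,0,0],5.5]]'
python3 -m jog '[[[0,0,0],[0,0,0],5.5],[[0,0,0],[0,0,0],5.5]]'
python3 - <<'E'
from h import *
p=L2W(-106,-238);goto(p[0],p[1],48,-6.7)
f=grab("wrist");print(proj(f,[[*L2W(-91,-238),79],[*L2W(-121,-238),79],[*L2W(-106,-224),65],[*L2W(-106,-252),65]]).round())
cv2.imwrite("pics/w6.png",f["image"])
E
```

```text
t: 32.08
tool_pos: [463.1, -286.1, 152.0]
tool_rot: [-3.134, 0.185, 0.003]
contact_force: [-0.4, 0.6, -0.6]
gripper_width: 54.8
gripper_force: 0.0
t: 32.25
tool_pos: [464.6, -286.0, 153.5]
tool_rot: [3.136, -0.181, 0.001]
contact_force: [-0.1, 0.4, -1.2]
gripper_width: 55.4
gripper_force: 0.0
32.25 [ 464.6 -286.   153.5] x [ 0.993 -0.115  0.001] y [-0.115 -0.993  0.   ] z [ 0.001 -0.    -1.   ] F [-0.1  0.4 -1.2] w 55.4 0.0
turn [ 0.  -0.   0.1] shift cm [ 0.24  0.19 10.55] rows>= 3
[[260. 183.]
 [260. 222.]
 [242. 196.]
 [278. 196.]]
```

View pics/w6.png

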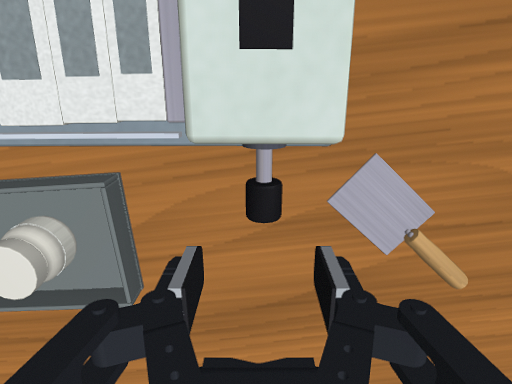

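The knob spans (246..282, 180..221), so its centre is at column 264, 3 mm right of my estimate. The cartons sit tight against the fixed jaw, and the jar is upright in the tray.

```bash
python3 -m jog '[[[0,0,0],[0.2,0.5,2.5],5.5],[[0,0,0],[0,0,2.5],5.5],[[0,0,0],[0,0,2.5],5.5],[[0,0,0],[0,0,2],5.5],[[0,0,0],[0,0,1],5.5],[[0,0,0],[0,0,0],5.5],[[0,0,0],[0,0,0],5.5],[[0,0,0],[0,0,0],3],[[0,0,0],[0,0,0],2],[[0,0,0],[0,0,0],2]]'
python3 -m jog '[[[0,0,0],[0,0,0],2],[[0,0,0],[0,0,0],2],[[0,0,0],[0,0,0],2],[[0,0,0],[0,0,0],2]]'
python3 -m jog '[[[0,0,0],[-0.5,0,0],2],[[0,0,0],[-0.5,0,0],2],[[0,0,0],[-0.5,0,0],2],[[0,0,0],[-0.4,0,0],2],[[0,0,0],[0,0,0],2],[[0,0,0],[0,0,0],2],[[0,0,0],[0,0,0],2]]'
```

```text
t: 33.13
tool_pos: [466.1, -290.1, 50.2]
tool_rot: [-3.133, 0.187, -0.003]
contact_force: [1.3, 7.0, 4.8]
gripper_width: 26.5
gripper_force: 58.6
t: 33.47
tool_pos: [466.0, -290.1, 50.2]
tool_rot: [-3.133, 0.186, -0.004]
contact_force: [0.8, 5.9, 6.0]
gripper_width: 26.5
gripper_force: 58.6
t: 34.05
tool_pos: [446.7, -287.8, 50.2]
tool_rot: [-3.133, 0.186, -0.002]
contact_force: [-0.1, 7.9, 6.9]
gripper_width: 26.0
gripper_force: 58.9
```

It travelled 19.4 mm with no remaining pull, so it is at the middle click. Releasing and backing off.

```bash
python3 -m jog '[[[0,0,0],[0,0,0],5.5],[[0,0,0],[0,0,0],5.5],[[0,0,0],[0,0,0],5.5],[[0,0,0],[0,0,0],5.5],[[0,0,0],[0,0,0],5.5],[[0,0,0],[0,0,-2],5.5],[[0,0,0],[0,0,-2.5],5.5],[[0,0,0],[0,0,-2.5],5.5],[[0,0,0],[0,0,-3],5.5],[[0,0,0],[-1.5,0,-2],5.5]]'
python3 -m jog '[[[0,0,0],[-3,0,0],5.5],[[0,0,0],[-3,0,0],5.5],[[0,0,0],[-3,0,0],5.5],[[0,0,0],[0,0,0],5.5],[[0,0,0],[0,0,0],5.5],[[0,0,0],[0,0,0],5.5],[[0,0,0],[0,0,0],5.5]]'
python3 - <<'E'
from h import *
st();f=grab("top");im=f["image"][105:265,205:405]
cv2.imwrite("pics/c5.png",cv2.resize(im,None,fx=3.75,fy=3.75,interpolation=cv2.INTER_CUBIC))
E
```

```text
t: 34.88
tool_pos: [434.2, -289.7, 170.9]
tool_rot: [3.133, -0.183, 0.008]
contact_force: [-0.1, -0.5, 0.9]
gripper_width: 54.9
gripper_force: 0.0
t: 35.47
tool_pos: [343.1, -278.2, 168.5]
tool_rot: [3.135, -0.183, 0.002]
contact_force: [-0.2, -0.5, 0.7]
gripper_width: 54.9
gripper_force: 0.0
35.47 [ 343.1 -278.2  168.5] x [ 0.993 -0.117  0.001] y [-0.117 -0.993  0.001] z [ 0.001 -0.001 -1.   ] F [-0.2 -0.5  0.7] w 54.9 0.0
```

View pics/c5.png

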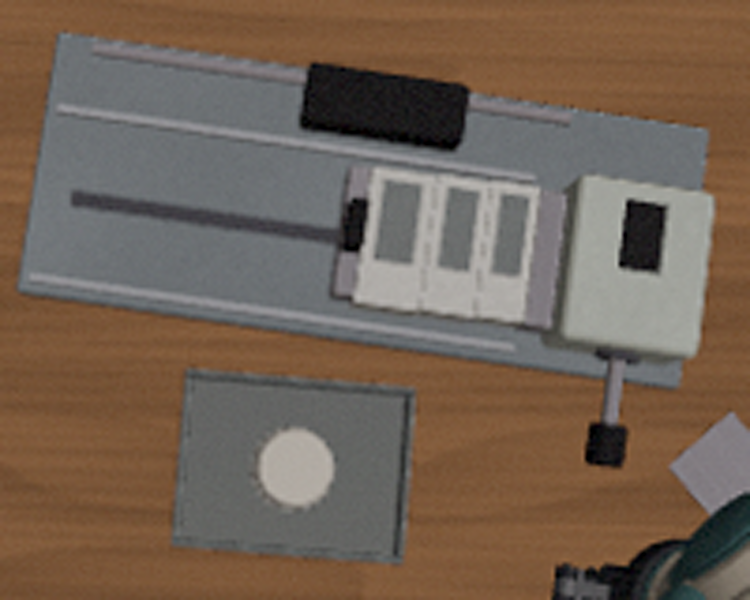

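The row is shut between both jaws (355..540), the jar is in the tray (297,467), and the knob has moved from row 417 to 445, about 20 mm. Handing in.

```bash
python3 -c "
from h import *
print(r.close_job())"
```

```text
the job is handed in; nothing more can be done
None
```

I handed in the job at about 35 s with no verdict returned: the jar is in the tray, the three white cartons present are squeezed (about 28 N) between the shut jaws, and the selector rod is at its middle click.

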